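# Nip up the citrus press clamp with a ratchet wrench

### The arm

A 6-joint arm with a two-finger parallel gripper is mounted at the origin on the work surface. World frame = base frame: x ahead of the robot, y to its left, z up, the work surface at z = 0. Lengths are in m, angles in rad, forces in N, time in s.
With the tool pointing down it reaches from about 0.35 to 1 m from the base axis. Payload 7.1 kg.
Tool frame: the origin (TCP) lies midway between the tips of the shut fingers; the grasp point (between the pads) lies 19 mm behind it; z points along the fingers, y is the line along which they close (so a half turn about z gives the same grasp; the last joint's range is limited). The gripper opens to 85 mm and grips with 20 to 120 N. Pads are 22 mm wide; open, the fingers measure 114 mm over their backs; the gripper's body (76 mm by 85 mm) begins 54 mm behind the grasp point. The pads swing forward as they close: fully open they stand 13 mm farther back than shut.
Start: joints at [-0.019, 0.423, 1.63, -0, 1.089, -0.019], TCP at [0.625, 0, 0.231] pointing down, gripper open.
Joint ranges: [-3, 3], [-0.9, 2.11], [0.09, 2.58], [-1.31, 4.45], [0.11, 2.69], [-2.54, 2.54]. Speed limits (rad/s): [2.39, 2.39, 3.01, 3.14, 3.14, 3.14].

### API

Orientations are given as a unit quaternion [w, x, y, z].
In Python, from bench import get_obs, read_camera, get_calibration, close_job gives the robot as it stands.
- The arm moves only by the tool arm_command, never from a script. Its argument "series" is a list of rows, each a list of 5 numbers: the shift along the tool's x, y, z in mm, then the turn about the tool's z in rad, then the gripper command: -1 is shut, 1 is fully open, values between are in proportion. A call has 1 to 20 rows; each row shifts and turns the commanded pose from where the row before left it, along the tool's axes as they then stand; what a row does not reach is not made up. A row lasts 1/12 s, in which the tool goes at most 41.7 mm and 7.16 degrees, less where a joint would pass 70% of its speed; a pose out of reach is approached as far as the arm can. A call with a gripper value outside its range is refused whole. The fingers move at their own pace and stop on an object; the grip force is fixed at half the most. Time passes only in rows, so rows that do not move let the fingers close. It gives the time, the measured TCP pose, the force, the opening and the grip force at its end, in the units of the state.
- get_obs(): the state, without advancing time (a new reading comes with each control period).
- read_camera(name): name is "scene" or "side" or "wrist"; returns (picture, depth): 420x560x3 uint8, red, green, blue; 420x560 float32, m along the optical axis (not along the pixel's ray), 0 where there is no reading.
- get_calibration(name): a dict with "K" (3x3 intrinsics, pixels), "origin" and "orientation" of the camera in the world. Camera axes: x right, y down, z forward; pixel columns grow to the right and rows downward; lengths in m; the calibration is good to about 2 mm. A picture is of the moment at which its call begins: read the wrist's pose just before it. get_calibration takes no time and is no camera call; for the wrist camera it gives the pose at the moment of the call.
- close_job(): hands the job in; it is judged then, once.
The state is a dict: "time": time; "joint_pos": joint angles; "joint_vel": joint speeds; "tau": joint torques, N m; "tcp_pos": TCP position; "eef_rot": TCP orientation; "wrist_force": force on the tool from outside, world axes, zero at the start; "torque": the same for the moment, N m; "grip_width": finger opening in m; "finger_force": force on a finger pad.
Only numpy, scipy, OpenCV 4.12 (cv2) and the standard library are available. Lean on these libraries where they do the work, as an engineer would, in place of code of your own. Each camera call takes 0.05 s, during which the arm holds its last target. There are 200 camera calls.

### The job

Take the ratchet ring wrench from the cork mat, set it on the square nut of the clamp that holds the citrus press, and tighten the nut clockwise with back-and-forth strokes, letting the ratchet slip on each return, until the pad bears on the press's tongue and the nut is firm at about 1.2 newton metres; do not overtighten it. Then gently lay the wrench back flat on the cork mat, let go, and leave the shaker, jug, glasses, jigger and muddler where they stand.

Things in the scene. Friction and masses are not known exactly. Their poses are not given: they have to be found in the camera images.
- wrench: Ratchet ring wrench, 0.38 kg, loose, lying flat on the mat. Ring head 58 mm across, 20 mm thick; straight handle 16 mm wide, 14 mm high, red sleeve on it (17 x 15 mm, look only), end 205 mm from the ring's axis. Origin on the ring's axis at the underside, z up; handle towards -x, its mid-height 10 mm above the underside. Turned clockwise from above it drives its hole, anticlockwise it slips.
- grip (a point): Point on the wrench handle where it is best gripped, 140 mm from the ring's axis, at the handle's mid-height (10 mm above the underside); axes as the wrench
- socket (a point): Centre of the wrench's square hole, at the wrench's underside; x, y square to the hole's sides. Hole 22.6 x 22.6 mm, its walls from 1 to 19 mm above the underside. It sits in a ratchet: 16 clicks a turn (22.5 degrees), drag under 0.1 N m when slipping; on each change to clockwise up to 40 degrees of handle travel are lost in click and play. Off the nut it keeps its angle in the head.
- nut: Square steel nut 20 x 20 x 18 mm, sides along its x and y, red dash and round pilot on top (18 mm across, tapering to 12, 9 mm high). Origin on its axis at the underside, z up. Clockwise from above tightens; one turn lowers nut, bar and pad 12.6 mm. Thread drag 0.8 N m while running free; once the pad bears, torque climbs about 0.17 N m per 10 degrees. It does not turn back by itself.
- nut_top (a point): centre of the top of the nut's square part, 18 mm above its underside, where the round pilot begins
- bar: Brass clamp bar 115 x 34 x 12 mm, level, long axis x, the nut on its top face (12 mm above its origin). Origin on the nut's axis at the bar's underside, about 30 mm above the table at the start, z up. Moves down as the nut is tightened, no other way. Leave it to the wrench: fingers off the bar and nut.
- press: Lever citrus press fixed to the trolley; 14 mm thick dark foot, a 34 mm wide steel tongue of that thickness under the clamp pad, column, cup and lever up to 310 mm high. Origin on the nut's axis at the table, x towards the column: foot from 55 to 255 mm along x and 150 mm wide, cup 76 mm across at 165 mm, column at 225 mm. Nothing higher than the nut stands within 100 mm of the nut's axis.
- mat: Cork mat 270 x 110 x 4 mm fixed on the trolley top, origin at its centre underneath, long axis x
- shaker: Copper-coloured steel shaker, 88 mm across, 212 mm high, origin under its centre
- jug: Glass mixing jug, 96 mm across, 150 mm high, origin under its centre
- glass0: Rocks glass, 82 mm across, 88 mm high, origin under its centre
- glass1: Rocks glass, 82 mm across, 88 mm high, origin under its centre
- jigger: Brass jigger, 42 mm across, 85 mm high, origin under its centre
- muddler: Bamboo muddler, 28 mm thick, 230 mm long, lying along its x axis, origin under its middle
- toe (a point): On the bar's underside above the round black rubber pad (22 mm across), 45 mm along x from the nut's axis. How far the pad reaches below is set by hand and not reported: at the start it hangs 2.4 to 4.6 mm above the press's tongue. Torque on the nut while turning is 0.8 N m plus 2.0 N m per 1000 N of pad force; holding still between moves, the hand feels up to 0.3 N m less.

How it is judged:
On the way, in this order (a step that is already met when the one before it is completed fails the run):
1. the wrench's ring sits down over the square nut (horizontal distance between socket and nut_top below 0.005 m and z of socket in the frame of nut below 0.01 m), for 0.2 s.
2. with the wrench on the nut, the pad has been drawn down to clamp the press with at least 100 N (about 1.0 N m on the nut) (contact force between bar and press above 100 N and horizontal distance between socket and nut_top below 0.006 m and z of socket in the frame of nut below 0.015 m), for 0.1 s.
At the end, for the whole second after the job is handed in: The pad clamps the press's tongue with 100 to 370 N (the nut tightened to about 1.0 to 1.54 N m), and the wrench lies released, flat (within 0.1 rad, the way up it lay at first) and at rest on the cork mat, its ring's axis and its grip point both over the mat (contact force between bar and press between 100 and 370 N and x of grip in the frame of mat between -0.135 and 0.135 m and y of grip in the frame of mat between -0.055 and 0.055 m and x of socket in the frame of mat between -0.135 and 0.135 m and y of socket in the frame of mat between -0.055 and 0.055 m and z of wrench in the frame of mat below 0.01 m and angle between wrench's own z axis and vertical below 0.1 rad and linear speed of wrench below 0.01 m/s); the robot touches nothing.
It fails at once if the clamp was overtightened (over 370 N on the tongue, about 1.54 N m on the nut) (contact force between bar and press above 370 N).
It fails at once if the fingers turned or pressed the clamp itself instead of the wrench (contact force between the fingers and bar above 3 N).
It fails at once if the wrench was dropped or flung (linear speed of wrench above 1.2 m/s).
It fails at once if a bystander was shifted by more than 25 mm (distance of any of shaker, jug, glass0, glass1, jigger, muddler from where it was at the start of the episode above 0.025 m).
It also fails if it takes over 72 s, if anything falls off the work surface, if the arm or the gripper's body presses on something with over 40 N, if the wrist force passes 120 N, or if a joint passes its speed limit or range.

## Working session

There is one attempt and no reset: what is moved stays moved. The work goes in short steps, Python scripts to look and compute and a tool call to move; the robot and the scene stay as the last step left them, time stands still between calls to the robot, and variables do not carry over. Pictures are saved under pics/ and viewed, at most 13 in all, crops included, and the job is handed in when it is done.

Besides the shell and the picture viewer there is one more tool, called as name(argument=value, ...), one argument or row to a line, values as JSON. arm_command: Moves the arm, as the interface text tells. Its arguments: {"type":"object","properties":{"series":{"type":"array","items":{"type":"array","items":{"type":"number"}}}},"required":["series"]}

```bash
mkdir -p pics; ls; cat > h.py <<'E'
import numpy as np, cv2, json
from scipy.spatial.transform import Rotation as R
from bench import get_obs, read_camera, get_calibration, close_job
def rot(q): return R.from_quat([q[1],q[2],q[3],q[0]]).as_matrix()
def cal(n):
    c=get_calibration(n); return np.array(c["K"]),np.array(c["origin"]),rot(c["orientation"])
def plane(c,u,v,z):
    K,o,M=c; d=M@np.linalg.solve(K,np.array([u,v,1.])); return o+d*(z-o[2])/d[2]
def cloud(c,D):
    K,o,M=c; v,u=np.mgrid[:D.shape[0],:D.shape[1]]
    p=np.stack([(u-K[0,2])/K[0,0]*D,(v-K[1,2])/K[1,1]*D,D],-1); return p@M.T+o
def proj(c,p):
    K,o,M=c; q=K@(M.T@(np.array(p)-o)); return q[:2]/q[2]
def save(n,im): cv2.imwrite("pics/"+n,im[...,::-1])
E
python3 - <<'E'
from h import *
for n in("scene","wrist"):
    c=cal(n); im,D=read_camera(n); save(n+"1.png",im); np.savez(n+"1.npz",im=im,D=D,K=c[0],o=c[1],M=c[2])
    print(n,c[1],c[2].round(2).tolist(),c[0][0,0])
o=get_obs(); print({k:np.round(v,3) for k,v in o.items()})
E
```

```text
pics
scene [ 1.60408914 -0.40289976  1.11067162] [[0.33, 0.65, -0.69], [0.94, -0.23, 0.24], [0.0, -0.73, -0.68]] 492.0098070301522
wrist [0.62449536 0.07500768 0.37092379] [[1.0, -0.0, -0.0], [-0.0, -0.96, -0.29], [-0.0, 0.29, -0.96]] 318.199029070774
{'time': np.float64(0.1), 'joint_pos': array([-0.019,  0.424,  1.631,  0.   ,  1.089, -0.019]), 'joint_vel': array([-0.001, -0.001, -0.003,  0.   ,  0.001,  0.   ]), 'tau': array([ 0.0000e+00, -5.5842e+01, -2.8245e+01, -0.0000e+00,  3.0000e-03,
       -0.0000e+00]), 'tcp_pos': array([0.625, 0.   , 0.231]), 'eef_rot': array([-0.001,  0.707,  0.707, -0.   ]), 'wrist_force': array([-0.417, -0.338,  0.293]), 'torque': array([ 0.003,  0.009, -0.012]), 'finger_force': np.float64(0.0), 'grip_width': np.float64(0.085)}
```

View pics/scene1.png

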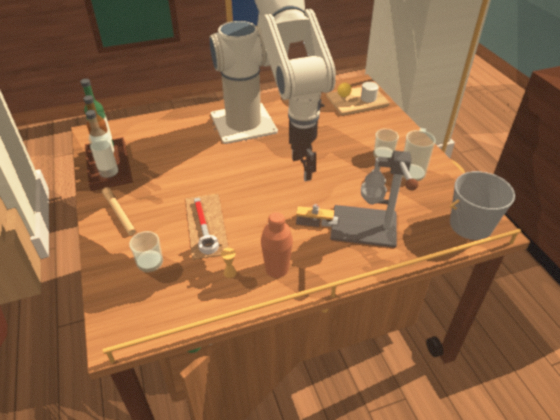

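View pics/wrist1.png

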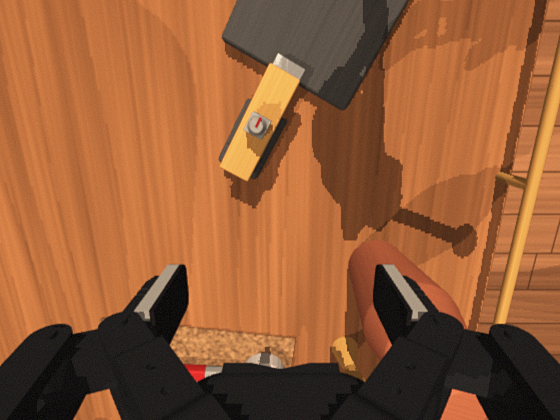

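The scene view shows the wrench's red handle at (201,212) and its ring at (208,243), the nut at (315,210), the shaker at (277,245) and the jigger at (229,262). In the wrist view the nut is at (257,125), with its red dash visible.

```bash
python3 - <<'E'
from h import *
z=np.load("scene1.npz"); c=(z["K"],z["o"],z["M"]); P=cloud(c,z["D"]); im=z["im"]; hsv=cv2.cvtColor(im,cv2.COLOR_RGB2HSV)
H,S,V=[hsv[...,i].astype(int) for i in range(3)]
w=(slice(190,262),slice(185,232))
m=np.zeros(im.shape[:2],bool); m[w]=True
red=m&((H<5)|(H>174))&(S>180)
ys,xs=np.nonzero(red); 
q=np.array([plane(c,u,v,.0185)[:2] for u,v in zip(xs,ys)])
print("red",len(q),q.mean(0),q.min(0),q.max(0)); 
ev,vec=np.linalg.eigh(np.cov(q.T)); d=vec[:,1]; print("dir",d,np.sqrt(ev), np.degrees(np.arctan2(d[1],d[0])))
gray=m&(S<70); ys,xs=np.nonzero(gray); q=P[gray]; print("gray",len(q),np.median(q,0),q.min(0),q.max(0), xs.mean(),ys.mean())
z2=np.load("wrist1.npz"); cw=(z2["K"],z2["o"],z2["M"]); Pw=cloud(cw,z2["D"]); i2=z2["im"]; h2=cv2.cvtColor(i2,cv2.COLOR_RGB2HSV).astype(int)
print("nuttop px",Pw[125,257],plane(cw,257,125,.069), z2["D"][125,257])
for k in [(165,240),(85,280),(30,300),(66,290)]: print(k,Pw[k])
bar=(h2[...,0]>17)&(h2[...,0]<30)&(h2[...,1]>130)&(h2[...,2]>170); bar[:, :210]=0; bar[:,310:]=0; bar[:50]=0;bar[190:]=0
n,l,st,ce=cv2.connectedComponentsWithStats(bar.astype(np.uint8)); k=1+st[1:,4].argmax(); q=Pw[l==k]; print("bar",st[k],np.median(q,0))
ys,xs=np.nonzero(l==k); r=cv2.minAreaRect(np.array([plane(cw,u,v,.042)[:2]*1000 for u,v in zip(xs,ys)],np.float32)); print(r)
nr=i2[100:150,235:285]; cv2.imwrite("pics/z.png",cv2.resize(np.hstack([nr]),None,fx=10,fy=10,interpolation=cv2.INTER_CUBIC)[...,::-1])
print("sleeve wrist",)
rd=((h2[...,0]<5)|(h2[...,0]>174))&(h2[...,1]>200)&(h2[...,2]>120);ys,xs=np.nonzero(rd&(np.mgrid[:420,:560][0]>340)&(np.mgrid[:420,:560][1]<250));print(len(xs),Pw[ys,xs].mean(0) if len(xs) else 0)
E
```

```text
red 94 [ 0.46266745 -0.27580758] [ 0.41437849 -0.28440842] [ 0.50904719 -0.26664362]
dir [-0.99890426  0.04680052] [0.0041133  0.02798149] 177.31754769781767
gray 299 [ 0.59605185 -0.28018048  0.02321242] [ 0.39984697 -0.3093555   0.00139118] [ 0.63123778 -0.25462553  0.03361382] 207.0401337792642 239.89966555183946
nuttop px [0.60269482 0.06179394 0.06845363] [0.6027342 0.0618178 0.069    ] 0.29296705
(165, 240) [0.58186901 0.01995161 0.03918347]
(85, 280) [0.62385209 0.09825562 0.03925158]
(30, 300) [0.64396177 0.15180654 0.01249998]
(66, 290) [0.63419558 0.11859143 0.01197256]
bar [ 221   64   77  115 2270] [0.60206567 0.08159868 0.03984558]
((601.2086181640625, 61.47678756713867), (111.0555191040039, 31.15699005126953), 61.342533111572266)
sleeve wrist
209 [ 0.50691634 -0.27182285  0.01468405]
```

View pics/z.png

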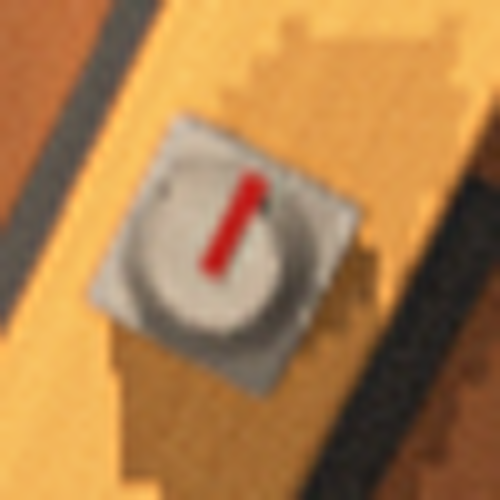

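The nut is aligned with the bar, its axis near (0.602, 0.061) and its heading about 62°. The wrench grip is near (0.463, -0.276). I'll move over it, with tool x towards the ring, and look from close by.

arm_command(
  series=[
    [-27.6,-16.2,7,0,1],
    [-27.6,-16.2,7,0,1],
    [-27.6,-16.2,7,0,1],
    [-27.6,-16.2,7,0,1],
    [-27.6,-16.2,7,0,1],
    [-27.6,-16.2,7,0,1],
    [-27.6,-16.2,7,0,1],
    [-27.6,-16.2,7,0,1],
    [-27.6,-16.2,7,0,1],
    [-27.6,-16.2,7,0,1],
  ],
)

```text
time: 0.93
tcp_pos: [0.4618, -0.277, 0.1608]
eef_rot: [-0.0, 0.707, 0.707, -0.0]
wrist_force: [0.6, -0.0, -0.8]
grip_width: 0.0852
finger_force: 0.0
```

arm_command(
  series=[
    [0,0,0,0.1245,1],
    [0,0,0,0.1245,1],
    [0,0,0,0.1245,1],
    [0,0,0,0.1245,1],
    [0,0,0,0.1245,1],
    [0,0,0,0.1245,1],
    [0,0,0,0.1245,1],
    [0,0,0,0.1245,1],
    [0,0,0,0.1245,1],
    [0,0,0,0.1245,1],
    [0,0,0,0.1245,1],
    [0,0,0,0.1245,1],
    [0,0,0,0.1245,1],
    [0,0,0,0,1],
    [0,0,0,0,1],
  ],
)

```text
time: 2.18
tcp_pos: [0.4628, -0.2759, 0.1611]
eef_rot: [-0.0, 1.0, -0.022, -0.0]
wrist_force: [0.6, -0.7, -0.2]
grip_width: 0.0852
finger_force: 0.0
```

```bash
python3 - <<'E'
from h import *
n="wrist"; o=get_obs(); c=cal(n); im,D=read_camera(n); save("wrist2.png",im); np.savez("wrist2.npz",im=im,D=D,K=c[0],o=c[1],M=c[2])
print(o["tcp_pos"],rot(o["eef_rot"]).round(3).tolist(),o["joint_pos"].round(2),o["time"])
z=np.load("scene1.npz"); P=cloud((z["K"],z["o"],z["M"]),z["D"]).reshape(-1,3)
s=P[(P[:,2]>.05)&(P[:,2]<.25)&(P[:,0]>.4)&(P[:,0]<.95)&(P[:,1]>-.5)&(P[:,1]<.0)]
b=((s[:,:2])/.02).round().astype(int)
for k in np.unique(b,axis=0):
    t=s[(b==k).all(1)]
    if len(t)>8: print(k*.02,t[:,2].max().round(3),end="; ")
E
```

```text
[ 0.4627929  -0.27585699  0.16108849] [[0.999, -0.044, -0.0], [-0.044, -0.999, 0.0], [-0.0, -0.0, -1.0]] [-0.56  0.39  1.87 -0.    0.88  1.06] 2.1833
[ 0.56 -0.48] 0.091; [ 0.56 -0.46] 0.09; [ 0.56 -0.44] 0.092; [ 0.58 -0.5 ] 0.093; [ 0.58 -0.48] 0.091; [ 0.58 -0.42] 0.091; [ 0.6 -0.5] 0.09; [ 0.6  -0.42] 0.093; [ 0.62 -0.5 ] 0.091; [ 0.62 -0.48] 0.09; [ 0.62 -0.44] 0.092; [ 0.62 -0.42] 0.092; [ 0.64 -0.48] 0.093; [ 0.64 -0.46] 0.09; [ 0.64 -0.44] 0.093; [ 0.7  -0.26] 0.093; [ 0.7  -0.24] 0.09; [ 0.72 -0.26] 0.091; [ 0.72 -0.24] 0.09; [ 0.72 -0.14] 0.173; [ 0.74 -0.24] 0.092; [ 0.74 -0.16] 0.158; [ 0.74 -0.14] 0.215; [ 0.74 -0.12] 0.217; [ 0.74 -0.1 ] 0.215; [ 0.74 -0.08] 0.172; [ 0.76 -0.16] 0.157; [ 0.76 -0.14] 0.211; [ 0.76 -0.12] 0.217; [ 0.76 -0.1 ] 0.215; [ 0.76 -0.08] 0.172; [ 0.78 -0.14] 0.17; [ 0.78 -0.12] 0.174; [ 0.78 -0.1 ] 0.171; [ 0.78 -0.08] 0.159; [ 0.88 -0.5 ] 0.058; [ 0.88 -0.48] 0.059; [ 0.88 -0.46] 0.061; [ 0.88 -0.44] 0.059; [ 0.88 -0.42] 0.062; [ 0.88 -0.4 ] 0.059; [ 0.88 -0.38] 0.062; [ 0.88 -0.36] 0.062; [ 0.88 -0.34] 0.062; [ 0.88 -0.32] 0.064; [ 0.88 -0.3 ] 0.061; [ 0.88 -0.28] 0.061; [ 0.88 -0.26] 0.06; [ 0.88 -0.24] 0.059; [ 0.88 -0.22] 0.06; [ 0.88 -0.2 ] 0.06; [ 0.88 -0.18] 0.06; [ 0.88 -0.16] 0.06; [ 0.88 -0.14] 0.061; [ 0.88 -0.12] 0.061; [ 0.88 -0.1 ] 0.062; [ 0.88 -0.08] 0.06; [ 0.88 -0.06] 0.061; [ 0.88 -0.04] 0.06; [ 0.88 -0.02] 0.061; [0.88 0.  ] 0.061;
```

View pics/wrist2.png

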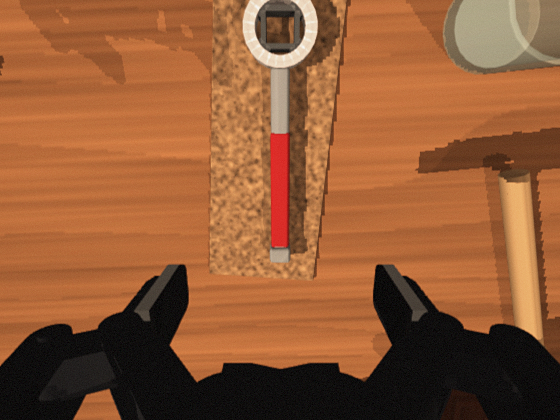

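The close view shows the ring at (280,30), its square hole nearly aligned with the handle, the handle vertical at column 280 and its end at (280,260). The shaker is near (0.75, -0.12), clear of the way.

```bash
python3 - <<'E'
from h import *
z=np.load("wrist2.npz"); c=(z["K"],z["o"],z["M"]); P=cloud(c,z["D"]); im=z["im"]; h=cv2.cvtColor(im,cv2.COLOR_RGB2HSV).astype(int); v,u=np.mgrid[:420,:560]
red=((h[...,0]<5)|(h[...,0]>174))&(h[...,1]>180)&(u>250)&(u<310)&(v<260)
q=np.array([plane(c,a,b,.0215)[:2] for b,a in zip(*np.nonzero(red))]); print(q.mean(0),q.min(0),q.max(0),"z",np.median(P[red],0)); 
print(cv2.fitLine((q*1000).astype(np.float32),cv2.DIST_L2,0,.01,.01).ravel())
ring=(h[...,1]<60)&(h[...,2]>150)&(v<72)&(u>235)&(u<325)
print("ring z",np.median(P[ring],0)); 
pts=np.array([plane(c,a,b,.024)[:2]*1000 for b,a in zip(*np.nonzero(ring))],np.float32); print("circ",cv2.minEnclosingCircle(pts))
tip=(h[...,1]<60)&(v>245)&(v<266)&(u>268)&(u<292); print("end",plane(c,280,262,.021), "expect ring 205 ahead")
print("hole ctr",plane(c,279,28,.02))
cv2.imwrite("pics/z2.png",cv2.resize(im[0:75,240:320],None,fx=7,fy=7,interpolation=cv2.INTER_CUBIC)[...,::-1])
for a,b in[(211,10),(211,270),(316,277),(340,30)]: print(plane(c,a,b,.004))
E
```

```text
[ 0.46893133 -0.2756121 ] [ 0.41337488 -0.28591448] [ 0.51929582 -0.26505407] z [ 0.47019264 -0.27560029  0.01926878]
[ 9.9885201e-01 -4.7902517e-02  4.6893134e+02 -2.7561209e+02]
ring z [ 0.59231414 -0.27983565  0.02187401]
circ ((597.2559204101562, -281.48126220703125), 30.302488327026367)
end [ 0.39654268 -0.27271108  0.021     ] expect ring 205 ahead
hole ctr [ 0.59951571 -0.28106857  0.02      ]
[ 0.61866773 -0.22600688  0.004     ]
[ 0.38196253 -0.2001111   0.004     ]
[ 0.36894527 -0.30921815  0.004     ]
[ 0.59924521 -0.33190905  0.004     ]
```

View pics/z2.png

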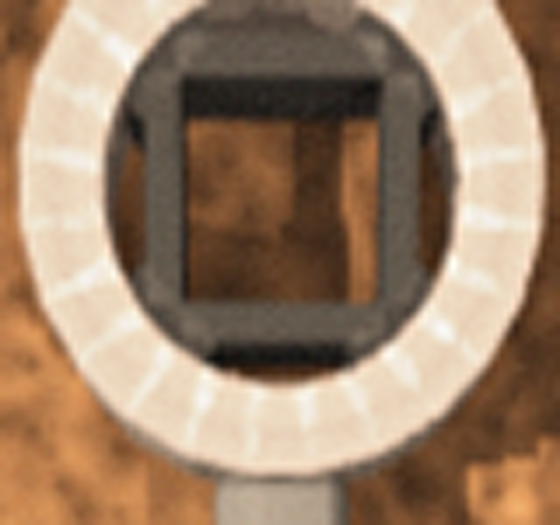

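arm_command(
  series=[
    [-3.5,-0.7,19,0,1],
    [0,0,19,0,1],
    [0,0,19,0,1],
    [0,0,19,0,1],
    [0,0,19,0,1],
    [0,0,19,0,1],
    [0,0,19,0,1],
    [0,0,12,0,1],
    [0,0,8,0,1],
    [0,0,0,0,1],
    [0,0,0,0,-1],
    [0,0,0,0,-1],
    [0,0,0,0,-1],
    [0,0,0,0,-1],
    [0,0,0,0,-1],
    [0,0,0,0,-1],
    [0,0,0,0,-1],
    [0,0,0,0,-1],
  ],
)

```text
time: 3.73
tcp_pos: [0.4598, -0.2752, 0.0091]
eef_rot: [0.0, 1.0, -0.024, 0.0]
wrist_force: [-1.4, 0.5, 6.1]
grip_width: 0.0146
finger_force: 59.1
```

arm_command(
  series=[
    [0,0,-5,0,-1],
    [0,0,-10,0,-1],
    [0,0,-20,0,-1],
    [0,0,-25,0,-1],
    [0,0,-25,0,-1],
    [0,0,-15,0,-1],
    [0,0,-10,0,-1],
    [0,0,0,0,-1],
    [0,0,0,0,-1],
  ],
)

```text
time: 4.48
tcp_pos: [0.4593, -0.275, 0.1185]
eef_rot: [0.0, 1.0, -0.024, 0.0]
wrist_force: [-0.5, 0.1, -4.5]
grip_width: 0.0142
finger_force: 58.9
```

```bash
python3 - <<'E'
from h import *
n="wrist"; o=get_obs(); c=cal(n); im,D=read_camera(n); save("wrist3.png",im); np.savez("wrist3.npz",im=im,D=D,K=c[0],o=c[1],M=c[2])
print(o["tcp_pos"],o["grip_width"],o["wrist_force"],o["torque"],c[1])
n="scene";c=cal(n); im,D=read_camera("scene"); np.savez("scene3.npz",im=im,D=D,K=c[0],o=c[1],M=c[2])
i2=cv2.resize(im[170:270,170:270],None,fx=4,fy=4); w=np.load("wrist3.npz")["im"]
save("c3.png",np.hstack([w,cv2.resize(i2,(240,240)).repeat(1,0) if 0 else cv2.copyMakeBorder(cv2.resize(i2,(240,240)),0,180,0,0,cv2.BORDER_CONSTANT)]))
E
```

```text
[ 0.45929976 -0.27499691  0.1184731 ] 0.014204599291336212 [-0.53113112  0.11775483 -4.54880458] [ 0.05453266  0.24751914 -0.01253389] [ 0.53436416 -0.27893918  0.25886673]
```

View pics/c3.png

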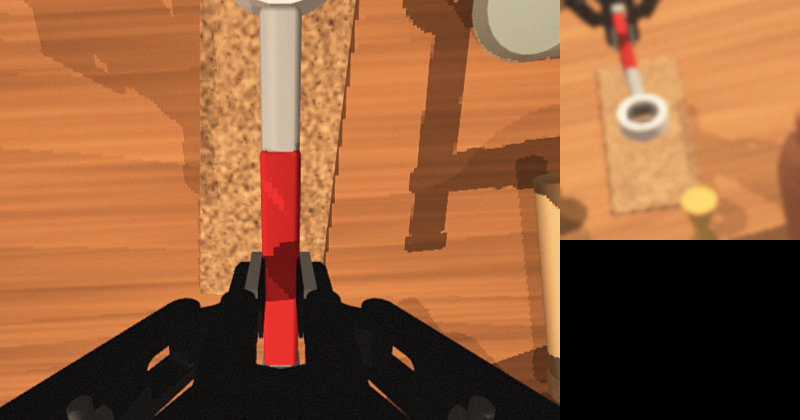

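The wrench is held and the handle is straight at column 280; the ring is at the top edge. I'll check the sag from depth.

```bash
python3 - <<'E'
from h import *
z=np.load("wrist3.npz"); c=(z["K"],z["o"],z["M"]); P=cloud(c,z["D"])
for v in(20,60,100,140,200): print(v,[np.median(P[v-3:v+4,u],0).round(4).tolist() for u in (270,280,290)])
p=P[10:240,272:289].reshape(-1,3); print(np.polyfit(p[:,0],p[:,2],1),np.polyfit(p[:,0],p[:,1],1))
z=np.load("scene3.npz"); c=(z["K"],z["o"],z["M"]); P=cloud(c,z["D"]); im=z["im"]; h=cv2.cvtColor(im,cv2.COLOR_RGB2HSV).astype(int)
v,u=np.mgrid[:420,:560]; m=(P[...,2]>.09)&(P[...,2]<.16)&(P[...,0]>.56)&(P[...,0]<.65)&(abs(P[...,1]+.28)<.05)
q=P[m]; print(len(q),np.median(q,0),q.min(0),q.max(0),np.percentile(q[:,2],[10,50,90]))
E
```

```text
20 [[0.5659, -0.2766, 0.1274], [0.5659, -0.2803, 0.1266], [0.5656, -0.284, 0.1275]]
60 [[0.5525, -0.2759, 0.1271], [0.5525, -0.2796, 0.1269], [0.5522, -0.2834, 0.1268]]
100 [[0.5383, -0.275, 0.1272], [0.5381, -0.2789, 0.1275], [0.5379, -0.2828, 0.1275]]
140 [[0.523, -0.2742, 0.128], [0.5232, -0.2782, 0.1274], [0.5226, -0.2822, 0.1274]]
200 [[0.4976, -0.2727, 0.1279], [0.498, -0.277, 0.129], [0.4976, -0.2812, 0.1286]]
[-0.01575008  0.13642228] [-0.04858358 -0.25279465]
341 [ 0.60581713 -0.28065061  0.12959677] [ 0.5601205  -0.30930976  0.10714646] [ 0.62974292 -0.2511615   0.13709898] [0.11652334 0.12959677 0.1339942 ]
```

arm_command(
  series=[
    [0,0,0,-0.06,-1],
    [0,0,0,-0.11,-1],
    [0,0,0,-0.11,-1],
    [0,0,0,-0.11,-1],
    [0,0,0,-0.11,-1],
    [0,0,0,-0.11,-1],
    [0,0,0,-0.11,-1],
    [0,0,0,-0.11,-1],
    [0,0,0,-0.11,-1],
    [0,0,0,-0.11,-1],
    [0,0,0,-0.08,-1],
  ],
)

```text
time: 5.5
tcp_pos: [0.4587, -0.2747, 0.1168]
eef_rot: [-0.001, 0.856, 0.518, -0.001]
wrist_force: [0.1, -0.2, -3.4]
grip_width: 0.0144
finger_force: 58.9
```

arm_command(
  series=[
    [13,-4.6,0,0,-1],
    [24.5,-8.75,0,0,-1],
    [24.5,-8.75,0,0,-1],
    [24.5,-8.75,0,0,-1],
    [24.5,-8.75,0,0,-1],
    [24.5,-8.75,0,0,-1],
    [24.5,-8.75,0,0,-1],
    [24.5,-8.75,0,0,-1],
    [24.5,-8.75,0,0,-1],
    [24.5,-8.75,0,0,-1],
    [24.5,-8.75,0,0,-1],
    [0,0,0,0,-1],
    [0,0,0,0,-1],
    [0,0,0,0,-1],
  ],
)

```text
time: 6.67
tcp_pos: [0.4985, -0.0037, 0.1176]
eef_rot: [-0.0, 0.857, 0.515, -0.001]
wrist_force: [-0.9, -0.1, -4.1]
grip_width: 0.0143
finger_force: 58.9
```

```bash
cat > look.py <<'E'
from h import *
import sys
t=sys.argv[1]; o=get_obs(); c=cal("wrist"); im,D=read_camera("wrist"); save(t+".png",im); np.savez(t+".npz",im=im,D=D,K=c[0],o=c[1],M=c[2],tcp=o["tcp_pos"],rot=rot(o["eef_rot"]))
M=rot(o["eef_rot"]); print(o["time"],o["tcp_pos"].round(4),np.degrees(np.arctan2(M[1,0],M[0,0])).round(2),o["joint_pos"].round(2),o["wrist_force"].round(2),o["torque"].round(3))
E
python3 look.py w4
```

```text
6.6667 [ 0.4985 -0.0037  0.1176] 62.0 [-0.03  0.42  1.98 -0.    0.75  0.46] [-0.9  -0.11 -4.09] [-0.18   0.129 -0.   ]
```

View pics/w4.png

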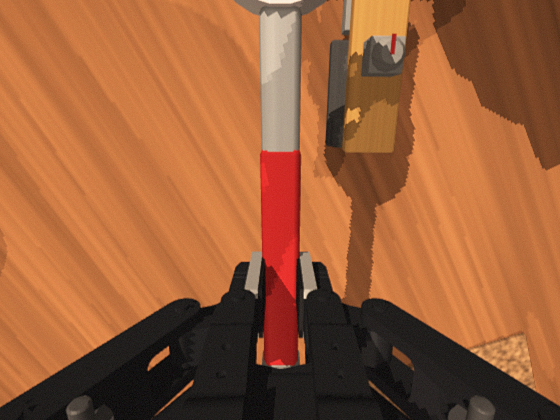

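The nut at (385,55) and the bar edges run parallel to the image axes, so a tool heading of 62° fits. Next I'll work out the nut centre.

```bash
python3 - <<'E'
from h import *
z=np.load("w4.npz"); c=(z["K"],z["o"],z["M"]); P=cloud(c,z["D"]); im=z["im"]; T=z["rot"]; t=z["tcp"]
h=cv2.cvtColor(im,cv2.COLOR_RGB2HSV).astype(int); v,u=np.mgrid[:420,:560]
bar=(h[...,0]>14)&(h[...,0]<32)&(h[...,1]>120)&(v<156)&(u>335)&(u<420)&(abs(P[...,2]-.042)<.006)
print("bar z",np.median(P[bar][:,2]))
q=np.array([(T.T@(plane(c,a,b,.042)-t))[:2]*1000 for b,a in zip(*np.nonzero(bar))])
for x0 in(55,65,75,85,95,110,120): 
    s=q[abs(q[:,0]-x0)<3]; print(x0,s[:,1].min().round(1),s[:,1].max().round(1),len(s))
s=q[abs(q[:,1]-55)<8]; print("near end x",np.percentile(q[:,0],[0,.5,1]))
cv2.imwrite("pics/z4.png",cv2.resize(im[20:90,340:425],None,fx=8,fy=8,interpolation=cv2.INTER_CUBIC)[...,::-1])
red=((h[...,0]<6)|(h[...,0]>172))&(h[...,1]>170)&(u>375)&(v<70)&(v>20)
b,a=np.nonzero(red); pr=np.array([(T.T@(plane(c,x,y,.069)-t))[:2]*1000 for y,x in zip(b,a)]); print("dash",pr.mean(0),pr.min(0),pr.max(0),np.median(P[red],0))
E
```

```text
bar z 0.03978954114786715
55 42.4 75.7 392
65 42.4 75.6 377
75 42.6 75.8 421
85 42.5 75.6 347
95 42.6 76.0 240
110 42.8 50.8 133
120 42.9 76.5 516
near end x [47.86184264 48.53946781 49.20058134]
dash [109.07209883  60.32614925] [104.29664519  59.37234161] [113.48027901  61.310786  ] [0.60332187 0.06411293 0.06762242]
```

View pics/z4.png

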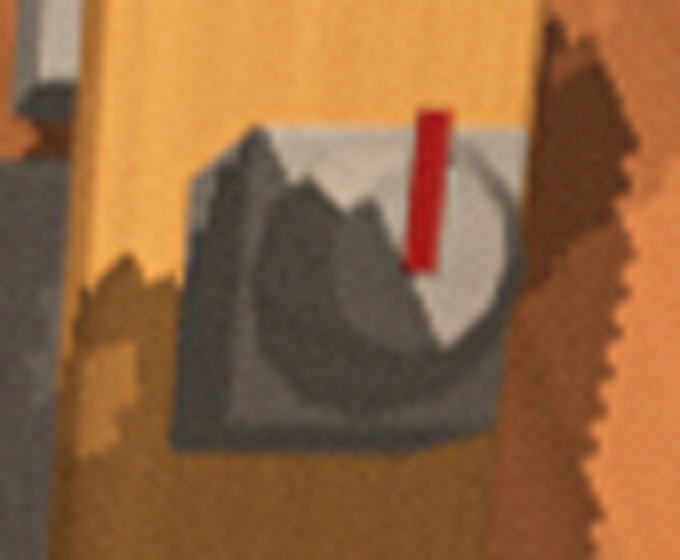

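```bash
python3 - <<'E'
from h import *
z=np.load("w4.npz"); c=(z["K"],z["o"],z["M"]); T=z["rot"]; t=z["tcp"]; print(t)
for a,b,zz in[(422,245,.069),(378,275,.060),(262,128,.06),(527,128,.06),(495,420,.06),(225,425,.06),(172,448,.042)]:
    print(((T.T@(plane(c,340+a/8,20+b/8,zz)-t))[:2]*1000).round(1))
P=cloud(c,z["D"]);h=cv2.cvtColor(z["im"],cv2.COLOR_RGB2HSV).astype(int)
# ring rim/handle centreline in tool frame
for v in(20,60,100,140): 
    r=h[v]; k=[u for u in range(255,306) if P[v,u,2]>.11]; q=(T.T@(P[v,k]-t).T).T*1000; print(v,q.mean(0).round(1))
E
```

```text
[ 0.49846803 -0.00368212  0.11759634]
[105.5  60.6]
[105.   60.6]
[114.3  51.6]
[114.3  70.1]
[95.5 70. ]
[95.2 50.6]
[95.3 51.2]
20 [106.5  -0.   -8.3]
60 [ 92.7  -0.1 -11.4]
100 [ 78.6   0.3 -11.8]
140 [63.3 -0.1 -8.7]
```

arm_command(
  series=[
    [-5,9,0,0,-1],
    [-10,17,0,0,-1],
    [-10,17,0,0,-1],
    [-7,12,0,0,-1],
    [-3,5.3,0,0,-1],
    [0,0,8,0,-1],
    [0,0,12,0,-1],
    [0,0,12,0,-1],
    [0,0,6,0,-1],
    [0,0,0,0,-1],
    [0,0,0,0,-1],
  ],
)

```text
time: 7.63
tcp_pos: [0.5352, -0.0627, 0.0794]
eef_rot: [-0.001, 0.857, 0.515, -0.001]
wrist_force: [-0.0, -0.6, -4.2]
grip_width: 0.014
finger_force: 58.9
```

```bash
python3 look.py w5; python3 - <<'E'
from h import *
c=cal("scene"); im,D=read_camera("scene"); a=im[185:235,285:350]; cs=cal("side"); s,Ds=read_camera("side"); np.savez("side5.npz",im=s,D=Ds,K=cs[0],o=cs[1],M=cs[2])
uv=proj(cs,[.6011,.0609,.07]).astype(int); print(uv,cs[1]); x,y=uv; b=s[max(0,y-60):y+60,max(0,x-80):x+80]
save("c5.png",np.vstack([cv2.resize(a,(400,300),interpolation=cv2.INTER_CUBIC),cv2.resize(b,(400,300),interpolation=cv2.INTER_CUBIC)]))
E
```

```text
7.6333 [ 0.5352 -0.0627  0.0794] 62.05 [-0.14  0.53  1.91  0.    0.71  0.35] [-0.02 -0.65 -4.23] [-0.184  0.068  0.006]
[273 188] [-0.0472118  -0.88711852  1.02182319]
```

View pics/c5.png

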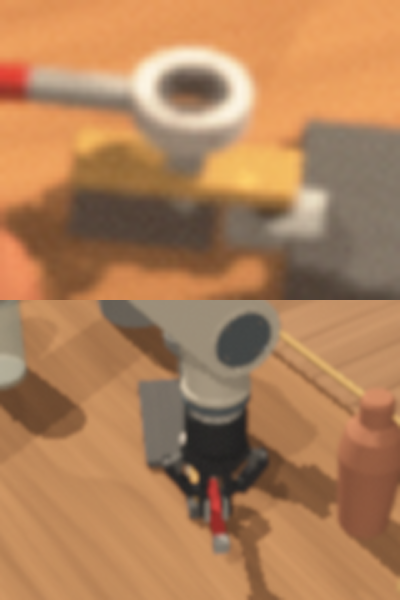

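The ring hangs centred just above the nut in the scene crop. Next I'll go down slowly and watch the force.

arm_command(
  series=[
    [0,0,4,0,-1],
    [0,0,4,0,-1],
    [0,0,3,0,-1],
    [0,0,3,0,-1],
    [0,0,2,0,-1],
    [0,0,2,0,-1],
    [0,0,2,0,-1],
    [0,0,0,0,-1],
  ],
)

```text
time: 8.45
tcp_pos: [0.5359, -0.0632, 0.0599]
eef_rot: [-0.0, 0.857, 0.515, -0.0]
wrist_force: [0.1, -0.1, -4.6]
grip_width: 0.0145
finger_force: 59.0
```

arm_command(
  series=[
    [0,0,2,0,-1],
    [0,0,2,0,-1],
    [0,0,1,0,-1],
    [0,0,1,0,-1],
    [0,0,0,0,-1],
  ],
)

```text
time: 8.87
tcp_pos: [0.536, -0.0632, 0.0541]
eef_rot: [-0.0, 0.857, 0.515, -0.0]
wrist_force: [0.1, 0.1, -3.5]
grip_width: 0.0144
finger_force: 59.0
```

arm_command(
  series=[
    [0,0,2,0,-1],
    [0,0,2,0,-1],
    [0,0,1,0,-1],
    [0,0,0,0,-1],
    [0,0,0,0,-1],
    [0,0,0,0,-1],
  ],
)

```text
time: 9.37
tcp_pos: [0.5361, -0.0633, 0.0493]
eef_rot: [0.0, 0.857, 0.515, 0.0]
wrist_force: [-0.6, 0.2, -4.5]
grip_width: 0.0141
finger_force: 59.0
```

```bash
python3 look.py w6; python3 - <<'E'
from h import *
o=get_obs(); p=o["tcp_pos"]; r=np.array([.6011,.0609])-p[:2]; print(np.linalg.norm(r),np.degrees(np.arctan2(r[1],r[0])))
E
```

```text
9.3667 [ 0.5361 -0.0633  0.0493] 62.01 [-0.14  0.58  1.91 -0.    0.65  0.35] [-0.55  0.19 -4.55] [-0.238  0.116 -0.071]
0.14014224146545867 62.382846020349525
```

arm_command(
  series=[
    [0.4,-9.8,0,0.07,-1],
    [0.7,-14,0,0.1,-1],
    [0.7,-14,0,0.1,-1],
    [0.7,-14,0,0.1,-1],
    [0.7,-14,0,0.1,-1],
    [0.7,-14,0,0.1,-1],
    [0.7,-14,0.2,0.1,-1],
    [0.7,-14,0.2,0.1,-1],
    [0.7,-14,0.2,0.1,-1],
  ],
)

```text
time: 10.17
tcp_pos: [0.4643, 0.0311, 0.0488]
eef_rot: [0.0, 0.995, 0.104, -0.0]
wrist_force: [1.4, -3.6, -4.6]
grip_width: 0.0141
finger_force: 58.9
```

```bash
cat > tq.py <<'E'
from h import *
o=get_obs(); p=o["tcp_pos"]; M=rot(o["eef_rot"]); N=np.array([.6011,.0609]); r=p[:2]-N; F=o["wrist_force"]; T=o["torque"]
ring=p[:2]+.1403*M[:2,0]
print("t",o["time"],"p",p.round(4),"R",np.linalg.norm(r).round(4),"alpha",(np.degrees(np.arctan2(r[1],r[0]))%360).round(1),"yaw",np.degrees(np.arctan2(M[1,0],M[0,0])).round(1),"ring-nut mm",((ring-N)*1000).round(1),"F",F.round(2),"T",T.round(3),"Tnut",(T[2]+r[0]*F[1]-r[1]*F[0]).round(3),"j6",o["joint_pos"][[0,5]].round(2),"tilt",M[:,2].round(3))
E
python3 tq.py
```

```text
t 10.1667 p [0.4643 0.0311 0.0488] R 0.14 alpha 192.3 yaw 11.9 ring-nut mm [ 0.5 -0.9] F [ 1.44 -3.57 -4.6 ] T [-0.681  0.042  0.191] Tnut 0.722 j6 [0.04 1.41] tilt [-0.    -0.001 -1.   ]
```

arm_command(
  series=[
    [0.7,-14,0.2,0.1,-1],
    [0.7,-14,0.2,0.1,-1],
    [0.7,-14,0.2,0.1,-1],
    [0.7,-14,0.2,0.1,-1],
    [0.7,-14,0.2,0.1,-1],
    [0.7,-14,0.2,0.1,-1],
    [0.7,-14,0.2,0.1,-1],
  ],
)

```text
time: 10.75
tcp_pos: [0.477, 0.1265, 0.0472]
eef_rot: [0.001, 0.97, -0.243, -0.001]
wrist_force: [0.6, -4.1, -3.9]
grip_width: 0.0142
finger_force: 59.0
```

```bash
python3 tq.py
```

```text
t 10.75 p [0.477  0.1265 0.0472] R 0.1403 alpha 152.1 yaw -28.2 ring-nut mm [-0.4 -0.7] F [ 0.57 -4.08 -3.89] T [-0.694  0.097  0.249] Tnut 0.718 j6 [0.24 2.3 ] tilt [-0.002 -0.001 -1.   ]
```

arm_command(
  series=[
    [0.7,14,0,-0.1,-1],
    [0.7,14,0,-0.1,-1],
    [0.7,14,0,-0.1,-1],
    [0.7,14,0,-0.1,-1],
    [0.7,14,0,-0.1,-1],
    [0.7,14,0,-0.1,-1],
    [0.7,14,0,-0.1,-1],
    [0.7,14,0,-0.1,-1],
    [0.7,14,0,-0.1,-1],
    [0.7,14,0,-0.1,-1],
    [0.7,14,0,-0.1,-1],
    [0.7,14,0,-0.1,-1],
    [0.7,14,0,-0.1,-1],
    [0.7,14,0,-0.1,-1],
    [0.7,14,0,-0.1,-1],
    [0.7,14,0,-0.1,-1],
    [0.7,14,0,-0.1,-1],
    [0.7,14,0,-0.1,-1],
    [0.7,14,0,-0.1,-1],
    [0.7,14,0,-0.1,-1],
  ],
)

```text
time: 12.42
tcp_pos: [0.5943, -0.0795, 0.0473]
eef_rot: [-0.0, 0.726, 0.688, 0.0]
wrist_force: [-0.5, 3.5, -4.8]
grip_width: 0.0144
finger_force: 59.2
```

```bash
python3 tq.py
```

```text
t 12.4167 p [ 0.5943 -0.0795  0.0473] R 0.1405 alpha 267.2 yaw 86.9 ring-nut mm [ 0.7 -0.3] F [-0.52  3.54 -4.84] T [ 0.27  -0.022 -0.059] Tnut -0.156 j6 [-0.15 -0.1 ] tilt [-0.  0. -1.]
```

arm_command(
  series=[
    [0.7,-14,0,0.1,-1],
    [0.7,-14,0,0.1,-1],
    [0.7,-14,0,0.1,-1],
    [0.7,-14,0,0.1,-1],
    [0.7,-14,0.1,0.1,-1],
    [0.7,-14,0.2,0.1,-1],
    [0.7,-14,0.2,0.1,-1],
  ],
)

```text
time: 13.0
tcp_pos: [0.5057, -0.0416, 0.0471]
eef_rot: [0.001, 0.919, 0.393, 0.001]
wrist_force: [2.6, -2.4, -4.9]
grip_width: 0.0145
finger_force: 59.3
```

```bash
python3 tq.py
```

```text
t 13.0 p [ 0.5057 -0.0416  0.0471] R 0.1401 alpha 227.1 yaw 46.3 ring-nut mm [ 1.5 -1.1] F [ 2.58 -2.41 -4.9 ] T [-0.646 -0.284  0.341] Tnut 0.836 j6 [-0.11  0.66] tilt [ 0.002 -0.001 -1.   ]
```

arm_command(
  series=[
    [0.7,-14,0.2,0.1,-1],
    [0.7,-14,0.2,0.1,-1],
  ],
)

```text
time: 13.17
tcp_pos: [0.487, -0.0204, 0.0466]
eef_rot: [0.001, 0.954, 0.299, 0.0]
wrist_force: [2.8, -4.8, -5.6]
grip_width: 0.0141
finger_force: 59.3
```

```bash
python3 tq.py
```

```text
t 13.1667 p [ 0.487  -0.0204  0.0466] R 0.1401 alpha 215.5 yaw 34.8 ring-nut mm [ 1.1 -1.1] F [ 2.79 -4.79 -5.56] T [-0.847 -0.154  0.252] Tnut 1.025 j6 [-0.07  0.9 ] tilt [ 0.001 -0.001 -1.   ]
```

arm_command(
  series=[
    [0.7,-14,0.2,0.1,-1],
    [0.7,-14,0.2,0.1,-1],
  ],
)

```text
time: 13.33
tcp_pos: [0.473, 0.0041, 0.0462]
eef_rot: [0.001, 0.979, 0.203, -0.0]
wrist_force: [1.6, -6.3, -5.2]
grip_width: 0.014
finger_force: 59.4
```

```bash
python3 tq.py
```

```text
t 13.3333 p [0.473  0.0041 0.0462] R 0.1401 alpha 203.9 yaw 23.4 ring-nut mm [ 0.7 -1.1] F [ 1.62 -6.31 -5.24] T [-0.998 -0.048  0.189] Tnut 1.09 j6 [-0.02  1.15] tilt [ 0.    -0.001 -1.   ]
```

arm_command(
  series=[
    [0.35,-9.8,0.1,0.07,-1],
  ],
)

```text
time: 13.42
tcp_pos: [0.4693, 0.0135, 0.0461]
eef_rot: [0.0, 0.986, 0.168, -0.0]
wrist_force: [0.3, -7.7, -4.6]
grip_width: 0.014
finger_force: 59.4
```

```bash
python3 tq.py
```

```text
t 13.4167 p [0.4693 0.0135 0.0461] R 0.1401 alpha 199.8 yaw 19.4 ring-nut mm [ 0.5 -0.8] F [ 0.27 -7.65 -4.63] T [-1.208  0.195  0.173] Tnut 1.195 j6 [0.   1.24] tilt [-0.    -0.001 -1.   ]
```

arm_command(
  series=[
    [0,0,0,0,-1],
    [0,0,0,0,-1],
  ],
)

```text
time: 13.58
tcp_pos: [0.4692, 0.0132, 0.046]
eef_rot: [0.0, 0.985, 0.172, -0.001]
wrist_force: [-3.0, -7.2, -4.8]
grip_width: 0.0141
finger_force: 59.4
```

```bash
python3 tq.py
```

```text
t 13.5833 p [0.4692 0.0132 0.046 ] R 0.1403 alpha 199.9 yaw 19.8 ring-nut mm [ 0.1 -0.2] F [-2.99 -7.24 -4.8 ] T [-1.282  0.427  0.013] Tnut 0.825 j6 [0.   1.23] tilt [-0.001 -0.001 -1.   ]
```

arm_command(
  series=[
    [0.1,-5,0,0.035,-1],
    [0.1,-5,0,0.035,-1],
  ],
)

```text
time: 13.75
tcp_pos: [0.4663, 0.0221, 0.0459]
eef_rot: [0.0, 0.991, 0.136, -0.001]
wrist_force: [-1.8, -8.0, -3.9]
grip_width: 0.0141
finger_force: 59.4
```

```bash
python3 tq.py
```

```text
t 13.75 p [0.4663 0.0221 0.0459] R 0.1403 alpha 196.0 yaw 15.6 ring-nut mm [ 0.3 -0.9] F [-1.84 -7.98 -3.87] T [-1.358  0.462  0.137] Tnut 1.142 j6 [0.02 1.32] tilt [-0.001 -0.001 -1.   ]
```

arm_command(
  series=[
    [0.1,-4.2,0,0.03,-1],
    [0.1,-4.2,0,0.03,-1],
  ],
)

```text
time: 13.92
tcp_pos: [0.4642, 0.0304, 0.0458]
eef_rot: [0.0, 0.994, 0.106, -0.001]
wrist_force: [-1.9, -8.2, -4.6]
grip_width: 0.0142
finger_force: 59.4
```

```bash
python3 tq.py
```

```text
t 13.9167 p [0.4642 0.0304 0.0458] R 0.1403 alpha 192.6 yaw 12.2 ring-nut mm [ 0.2 -0.9] F [-1.94 -8.2  -4.58] T [-1.369  0.44   0.139] Tnut 1.203 j6 [0.04 1.4 ] tilt [-0.002 -0.001 -1.   ]
```

Turning torque reads 1.20 N m. Next I'll back off to unload, then lift.

arm_command(
  series=[
    [0.3,5.6,0,-0.04,-1],
    [0.3,5.6,0,-0.04,-1],
    [0,0,0,0,-1],
    [0,0,-3,0,-1],
    [0,0,-4,0,-1],
    [0,0,-4,0,-1],
    [0,0,-4,0,-1],
  ],
)

```text
time: 14.5
tcp_pos: [0.4693, 0.0206, 0.0614]
eef_rot: [0.0, 0.989, 0.146, 0.001]
wrist_force: [6.3, -0.1, -15.2]
grip_width: 0.0141
finger_force: 58.7
```

```bash
python3 tq.py
```

```text
t 14.5 p [0.4693 0.0206 0.0614] R 0.1378 alpha 197.0 yaw 16.8 ring-nut mm [2.6 0.1] F [  6.33  -0.13 -15.21] T [-0.045 -0.69   0.102] Tnut 0.375 j6 [0.02 1.3 ] tilt [ 0.002  0.    -1.   ]
```

arm_command(
  series=[
    [0,0,4,0,-1],
    [0,0,4,0,-1],
    [0,0,3,0,-1],
    [0.2,8.4,0,-0.06,-1],
    [0.2,8.4,0,-0.06,-1],
    [0,0,0,0,-1],
    [0,0,0,0,-1],
  ],
)

```text
time: 15.08
tcp_pos: [0.4737, 0.0047, 0.05]
eef_rot: [-0.0, 0.979, 0.204, 0.0]
wrist_force: [-2.7, -1.2, -1.8]
grip_width: 0.0137
finger_force: 60.3
```

```bash
python3 tq.py
```

```text
t 15.0833 p [0.4737 0.0047 0.05  ] R 0.1393 alpha 203.8 yaw 23.6 ring-nut mm [ 1.2 -0.1] F [-2.66 -1.23 -1.85] T [-0.084  0.087  0.094] Tnut 0.101 j6 [-0.02  1.14] tilt [ 0.  0. -1.]
```

arm_command(
  series=[
    [-0.8,0,0,0,-1],
    [0,0,0,0,-1],
    [0,0,-3,0,-1],
    [0,0,-3,0,-1],
    [0,0,0,0,-1],
  ],
)

```text
time: 15.5
tcp_pos: [0.4739, 0.0046, 0.0565]
eef_rot: [0.0, 0.979, 0.205, 0.001]
wrist_force: [3.2, 1.5, -7.0]
grip_width: 0.0139
finger_force: 59.6
```

```bash
python3 tq.py; python3 look.py w7; python3 - <<'E'
from h import *
z=np.load("w7.npz"); c=(z["K"],z["o"],z["M"]); P=cloud(c,z["D"]); t=z["tcp"]; T=z["rot"]
q=((P[10:240,272:289]-t)@T).reshape(-1,3); q=q[(q[:,2]<0.0)&(q[:,2]>-.03)]; print(len(q),np.polyfit(q[:,0],q[:,2],1),np.polyfit(q[:,0],q[:,1],1))
c=cal("scene"); im,D=read_camera("scene"); save("c7.png",cv2.resize(im[185:235,275:350],(600,400),interpolation=cv2.INTER_CUBIC))
E
```

```text
t 15.5 p [0.4739 0.0046 0.0565] R 0.1391 alpha 203.9 yaw 23.6 ring-nut mm [ 1.3 -0. ] F [ 3.24  1.49 -6.95] T [ 0.141 -0.337  0.098] Tnut 0.091 j6 [-0.02  1.14] tilt [ 0.002  0.    -1.   ]
15.5 [0.4739 0.0046 0.0565] 23.63 [-0.02  0.5   2.06  0.    0.58  1.14] [ 3.24  1.49 -6.95] [ 0.141 -0.337  0.098]
3868 [ 0.08070367 -0.00992202] [7.16935802e-04 2.20937420e-05]
```

View pics/c7.png

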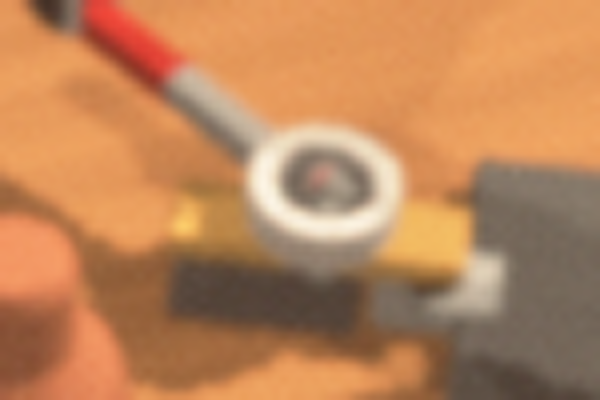

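The nut and pilot show through the ring, which hangs about 4.6° nose-down in the grip, and the lift force is small. I'll keep lifting with small wiggles.

arm_command(
  series=[
    [0.4,3,-1.5,-0.02,-1],
    [0,-3,-1.5,0.02,-1],
    [0,3,-1.5,-0.02,-1],
    [0,-3,-1.5,0.02,-1],
  ],
)

```text
time: 15.93
tcp_pos: [0.4748, 0.0044, 0.0621]
eef_rot: [0.0, 0.979, 0.205, 0.001]
wrist_force: [8.0, 3.8, -9.3]
grip_width: 0.0144
finger_force: 59.2
```

```bash
python3 tq.py
```

```text
t 15.9333 p [0.4748 0.0044 0.0621] R 0.1384 alpha 204.1 yaw 23.7 ring-nut mm [ 2.2 -0.2] F [ 7.99  3.79 -9.27] T [ 0.383 -0.703  0.188] Tnut 0.161 j6 [-0.02  1.14] tilt [ 0.003  0.    -1.   ]
```

arm_command(
  series=[
    [0,3,-1.5,-0.02,-1],
    [0,-3,-1.5,0.02,-1],
    [0,3,-1.5,-0.02,-1],
    [0,-3,-1.5,0.02,-1],
  ],
)

```text
time: 16.27
tcp_pos: [0.476, 0.0044, 0.0684]
eef_rot: [0.0, 0.979, 0.205, 0.003]
wrist_force: [10.6, 4.0, -9.9]
grip_width: 0.0138
finger_force: 58.8
```

```bash
python3 tq.py
```

```text
t 16.2667 p [0.476  0.0044 0.0684] R 0.1372 alpha 204.3 yaw 23.7 ring-nut mm [ 3.4 -0.2] F [10.57  4.   -9.92] T [ 0.505 -1.18   0.191] Tnut 0.288 j6 [-0.02  1.14] tilt [ 0.005  0.    -1.   ]
```

The ring sticks and the handle pitches in the grip. I'll go back down to level it against the bar, unload it, and retry.

arm_command(
  series=[
    [0,0,4,0,-1],
    [0,0,4,0,-1],
    [0,0,4,0,-1],
    [0,0,4,0,-1],
    [0,0,4,0,-1],
    [0,0,3,0,-1],
    [0,0,0,0,-1],
  ],
)

```text
time: 16.85
tcp_pos: [0.472, 0.0043, 0.0441]
eef_rot: [-0.0, 0.979, 0.204, -0.001]
wrist_force: [-0.8, -2.6, -0.2]
grip_width: 0.0142
finger_force: 60.0
```

```bash
cat > pitch.py <<'E'
from h import *
import sys,subprocess
subprocess.run(["python3","tq.py"]); subprocess.run(["python3","look.py",sys.argv[1]],stdout=-3)
z=np.load(sys.argv[1]+".npz"); c=(z["K"],z["o"],z["M"]); P=cloud(c,z["D"]); t=z["tcp"]; T=z["rot"]
q=((P[10:240,274:287]-t)@T).reshape(-1,3); q=q[(q[:,2]<0.005)&(q[:,2]>-.03)&(q[:,0]>.03)]; print(len(q),"pitch",np.polyfit(q[:,0],q[:,2],1).round(4),"yaw",np.polyfit(q[:,0],q[:,1],1).round(4))
E
python3 pitch.py w8
```

```text
t 16.85 p [0.472  0.0043 0.0441] R 0.1409 alpha 203.7 yaw 23.6 ring-nut mm [-0.5 -0.5] F [-0.77 -2.57 -0.21] T [-0.024 -0.285 -0.099] Tnut 0.189 j6 [-0.02  1.14] tilt [-0.002 -0.    -1.   ]
2709 pitch [ 0.0063 -0.01  ] yaw [0.0009 0.    ]
```

arm_command(
  series=[
    [0.1,7,-0.5,-0.05,-1],
    [0.1,7,-0.5,-0.05,-1],
    [0.1,7,0,-0.05,-1],
    [0,0,0,0,-1],
    [0,0,0,0,-1],
  ],
)

```text
time: 17.32
tcp_pos: [0.483, -0.0143, 0.046]
eef_rot: [-0.0, 0.961, 0.276, 0.0]
wrist_force: [1.3, -0.3, -1.3]
grip_width: 0.0143
finger_force: 59.8
```

```bash
python3 tq.py
```

```text
t 17.3167 p [ 0.483  -0.0143  0.046 ] R 0.14 alpha 212.5 yaw 32.1 ring-nut mm [ 0.8 -0.7] F [ 1.34 -0.26 -1.35] T [ 0.14  -0.477 -0.148] Tnut -0.017 j6 [-0.05  0.96] tilt [ 0.  0. -1.]
```

arm_command(
  series=[
    [0,0,-1,0,-1],
    [0,0,-1,0,-1],
    [0,0,-1,0,-1],
    [0,0,0,0,-1],
  ],
)

```text
time: 17.65
tcp_pos: [0.4822, -0.014, 0.0489]
eef_rot: [-0.0, 0.961, 0.278, -0.001]
wrist_force: [0.4, -0.6, -3.7]
grip_width: 0.0145
finger_force: 59.5
```

```bash
python3 pitch.py w9
```

```text
t 17.65 p [ 0.4822 -0.014   0.0489] R 0.1405 alpha 212.2 yaw 32.2 ring-nut mm [-0.2 -0.1] F [ 0.42 -0.6  -3.66] T [-0.134 -0.07  -0.079] Tnut 0.023 j6 [-0.05  0.95] tilt [-0.001 -0.    -1.   ]
2696 pitch [ 0.0348 -0.0098] yaw [ 0.0011 -0.    ]
```

arm_command(
  series=[
    [0,0,-1,0,-1],
    [0,0,-1,0,-1],
    [0,0,-1,0,-1],
    [0,0,0,0,-1],
  ],
)

```text
time: 18.03
tcp_pos: [0.4824, -0.0142, 0.0519]
eef_rot: [-0.0, 0.961, 0.278, -0.0]
wrist_force: [-0.2, 0.3, -5.2]
grip_width: 0.0143
finger_force: 59.4
```

```bash
python3 pitch.py w10
```

```text
t 18.0333 p [ 0.4824 -0.0142  0.0519] R 0.1404 alpha 212.3 yaw 32.2 ring-nut mm [-0.  -0.3] F [-0.24  0.27 -5.24] T [-0.149  0.195 -0.024] Tnut -0.074 j6 [-0.05  0.95] tilt [-0.001 -0.    -1.   ]
2693 pitch [ 0.045  -0.0099] yaw [ 0.001 -0.   ]
```

arm_command(
  series=[
    [0,0,-1.5,0,-1],
    [0,0,-1.5,0,-1],
    [0,0,-1.5,0,-1],
    [0,0,-1.5,0,-1],
    [0,0,0,0,-1],
  ],
)

```text
time: 18.5
tcp_pos: [0.483, -0.0143, 0.0583]
eef_rot: [0.0, 0.961, 0.277, 0.0]
wrist_force: [-0.2, 0.4, -4.4]
grip_width: 0.0141
finger_force: 59.4
```

```bash
python3 pitch.py w11
```

```text
t 18.5 p [ 0.483  -0.0143  0.0583] R 0.14 alpha 212.5 yaw 32.2 ring-nut mm [ 0.6 -0.4] F [-0.16  0.36 -4.38] T [-0.115  0.215 -0.065] Tnut -0.12 j6 [-0.05  0.95] tilt [ 0. -0. -1.]
2696 pitch [ 0.0447 -0.0099] yaw [ 0.0011 -0.    ]
```

The wrench is free. I'll lift it and carry it back to the mat.

arm_command(
  series=[
    [0,0,-2,0,-1],
    [0,0,-3,0,-1],
    [0,0,-4,0,-1],
    [0,0,-5,0,-1],
    [0,0,-6,0,-1],
    [0,0,-10,0,-1],
    [0,0,-15,0,-1],
    [0,0,-12,0,-1],
    [0,0,-5,0,-1],
    [0,0,0,0.05,-1],
    [0,0,0,0.1,-1],
    [0,0,0,0.1,-1],
    [0,0,0,0.1,-1],
    [0,0,0,0.1,-1],
    [0,0,0,0.1,-1],
    [0,0,0,0.06,-1],
  ],
)

```text
time: 19.88
tcp_pos: [0.4826, -0.0142, 0.1202]
eef_rot: [-0.0, 1.0, -0.026, -0.0]
wrist_force: [-0.5, -0.1, -4.1]
grip_width: 0.0143
finger_force: 59.4
```

arm_command(
  series=[
    [-0.5,8.7,0,0,-1],
    [-1,23,0,0,-1],
    [-1,23,0,0,-1],
    [-1,23,0,0,-1],
    [-1,23,0,0,-1],
    [-1,23,0,0,-1],
    [-1,23,0,0,-1],
    [-1,23,0,0,-1],
    [-1,23,0,0,-1],
    [-1,23,0,0,-1],
    [-1,23,0,0,-1],
    [-0.7,15,0,0,-1],
    [-0.5,8,0,0,-1],
    [0,0,0,0,-1],
    [0,0,0,0,-1],
  ],
)

```text
time: 21.13
tcp_pos: [0.4581, -0.275, 0.1198]
eef_rot: [-0.0, 1.0, -0.024, -0.0]
wrist_force: [0.6, -0.3, -4.7]
grip_width: 0.0141
finger_force: 59.4
```

```bash
python3 pitch.py w12; python3 - <<'E'
from h import *
z=np.load("w12.npz"); save("w12b.png",z["im"])
c=cal("scene"); im,D=read_camera("scene"); save("c12.png",np.hstack([cv2.resize(im[180:260,160:260],(400,320)),cv2.resize(im[180:260,280:380],(400,320))]))
E
```

```text
t 21.1333 p [ 0.4581 -0.275   0.1198] R 0.3651 alpha 246.9 yaw -2.7 ring-nut mm [  -2.9 -342.6] F [ 0.57 -0.25 -4.68] T [0.023 0.166 0.012] Tnut 0.238 j6 [-0.56  1.06] tilt [-0.001  0.001 -1.   ]
2698 pitch [ 0.0441 -0.0098] yaw [0.001  0.0001]
```

View pics/c12.png

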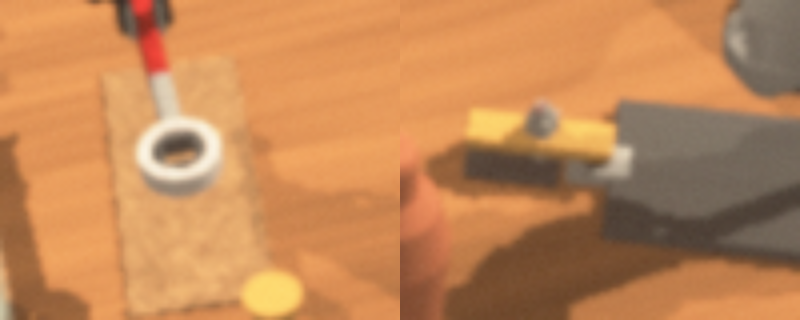

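The wrench hangs over the mat as at the start, and the clamp is clear. I'll lower it gently.

arm_command(
  series=[
    [0,0,10,0,-1],
    [0,0,18,0,-1],
    [0,0,18,0,-1],
    [0,0,18,0,-1],
    [0,0,14,0,-1],
    [0,0,10,0,-1],
    [0,0,6,0,-1],
    [0,0,4,0,-1],
    [0,0,3,0,-1],
    [0,0,2,0,-1],
    [0,0,2,0,-1],
    [0,0,2,0,-1],
    [0,0,1.5,0,-1],
    [0,0,1,0,-1],
    [0,0,0,0,-1],
    [0,0,0,0,-1],
  ],
)

```text
time: 22.57
tcp_pos: [0.4588, -0.2752, 0.0107]
eef_rot: [0.0, 1.0, -0.024, 0.0]
wrist_force: [-2.1, -0.0, -1.0]
grip_width: 0.0141
finger_force: 59.9
```

```bash
python3 pitch.py w13
```

```text
t 22.5667 p [ 0.4588 -0.2752  0.0107] R 0.365 alpha 247.1 yaw -2.7 ring-nut mm [  -2.2 -342.8] F [-2.07 -0.01 -1.04] T [-0.017 -0.066 -0.011] Tnut -0.707 j6 [-0.56  1.06] tilt [ 0.001 -0.    -1.   ]
2709 pitch [ 0.0153 -0.0099] yaw [0.0014 0.0001]
```

arm_command(
  series=[
    [0,0,1,0,-1],
    [0,0,0.5,0,-1],
    [0,0,0,0,-1],
    [0,0,0,0,-0.5],
    [0,0,0,0,-0.4],
    [0,0,0,0,-0.2],
    [0,0,0,0,0.2],
    [0,0,0,0,0.6],
    [0,0,0,0,1],
    [0,0,0,0,1],
    [0,0,0,0,1],
    [0,0,0,0,1],
    [0,0,-10,0,1],
    [0,0,-25,0,1],
    [0,0,-30,0,1],
    [0,0,-35,0,1],
    [0,0,-30,0,1],
    [0,0,-20,0,1],
    [0,0,0,0,1],
    [0,0,0,0,1],
  ],
)

```text
time: 24.28
tcp_pos: [0.4593, -0.2755, 0.1607]
eef_rot: [0.001, 1.0, -0.024, 0.001]
wrist_force: [0.1, 0.2, -0.1]
grip_width: 0.0853
finger_force: 0.0
```

```bash
python3 look.py w14; python3 - <<'E'
from h import *
z=np.load("w14.npz"); c=(z["K"],z["o"],z["M"]); P=cloud(c,z["D"]); im=z["im"]; h=cv2.cvtColor(im,cv2.COLOR_RGB2HSV).astype(int); v,u=np.mgrid[:420,:560]
red=((h[...,0]<5)|(h[...,0]>174))&(h[...,1]>180)&(u>250)&(u<310)&(v<260); q=P[red]; print(np.median(q,0),np.polyfit(q[:,0],q[:,2],1),np.polyfit(q[:,0],q[:,1],1),q[:,0].min(),q[:,0].max())
E
```

```text
24.2833 [ 0.4593 -0.2755  0.1607] -2.73 [-0.56  0.39  1.88 -0.    0.87  1.06] [ 0.05  0.18 -0.06] [ 0.047  0.052 -0.023]
[ 0.46980956 -0.27558761  0.01928712] [ 0.1406648  -0.04489067] [-0.04536379 -0.25427836] 0.4094145232645993 0.5339390376928719
```

View pics/w14.png

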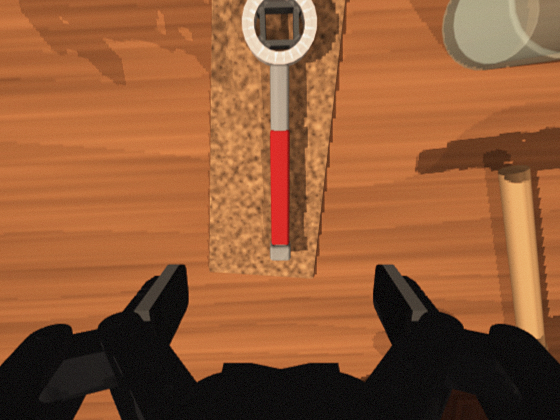

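The wrench lies flat on the mat as at the start: ring at (280,27), handle at column 280, sleeve height matching the first reading. The gripper is open and clear, so I'll hand it in.

```bash
python3 -c "
from bench import close_job
print(close_job())"
```

```text
the job is handed in; nothing more can be done
None
```

I tightened the nut to about 1.2 N m measured while turning, laid the wrench back flat on the cork mat and let go, and handed the job in at about 24 s; no verdict came back. The wrench stuck on the nut on the first lift and came free after I lowered and unloaded it. The arm kept clear of the other items, though I did not re-measure all of them at the end.

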